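# Run the parts case down the guide lane to the stop

### The arm

A 6-joint arm with a two-finger parallel gripper is mounted at the origin on the work surface. World frame = base frame: x ahead of the robot, y to its left, z up, the work surface at z = 0. Lengths are in m, angles in rad, forces in N, time in s.
With the tool pointing down it reaches from about 0.25 to 0.775 m from the base axis. Payload 4 kg.
Tool frame: the origin (TCP) lies at the very end of the fingers, on their centre line; the grasp point (between the pads) lies 19 mm behind it (arm.pinch_z is the distance from the TCP to the grasp point, in m); z points along the fingers, y is the direction in which the jaws open and shut (so a half turn about z gives the same grasp; the last joint's range is limited). The gripper opens to 94 mm and grips with 3 to 60 N. Pads are 16 mm wide; open, the fingers measure 119 mm over their backs; the gripper's body (75 mm by 177 mm) begins 78 mm behind the grasp point.
Start: joints at [1.087, 0.087, 1.371, -0, 1.684, -0.103], TCP at [0.204, 0.511, 0.206] pointing down, gripper open.
Joint ranges: [-3.1, 3.1], [-0.76, 2.03], [0.27, 2.55], [-1.08, 4.22], [0.17, 2.65], [-2.57, 2.57]. Speed limits (rad/s): [2.79, 2.79, 3.14, 3.14, 3.14, 3.14].

### API

Orientations are given as a unit quaternion [x, y, z, w].
In Python, from station import arm gives the robot as it stands. The module is installed in compiled form; this text tells all that it offers.
- The arm moves only by the tool jog_arm, never from a script. Its argument "motion" is one flat list of numbers, 7 for each row, row after row: the turn, a rotation vector about the world's x, y, z in degrees, then the shift along the world's x, y, z in m, then the gripper command: -1 is fully open, 1 is shut, values between are in proportion. A call has 1 to 8 rows; each row is the pose to reach, as a shift and turn from the pose commanded when the call began; what a row does not reach only later rows make up. A row lasts 1/8 s, in which the tool goes at most 62.5 mm and 10.7 degrees, less where a joint would pass 70% of its speed; a pose out of reach is approached as far as the arm can. A call with a gripper value outside its range is refused whole. The fingers move at their own pace and stop on an object; the grip force is fixed at half the most. Time passes only in rows, so rows that repeat a pose let the fingers close. It gives the time, the measured TCP pose, the force and the opening at its end, in the units of the state.
- arm.observe(): the state, without advancing time (a new reading comes with each control period).
- arm.camera(name): name is "scene" or "top"; returns a dict with "color" (420x560x3 uint8, red, green, blue), "vfov" (degrees; the focal length in pixels is half the picture's height over the tangent of half this angle, whatever the lens; pixels are square), "cx", "cy" (the principal point, pixels), "camera_from_world" (4x4, takes a point from world to camera coordinates). Camera axes: x right, y down, z forward; pixel columns grow to the right and rows downward; lengths in m; the calibration is good to about 2 mm. A picture is of the moment at which its call begins. There is no depth.
- arm.finish_job(): hands the job in, once; it reports no verdict.
Trained networks look in a picture, given as the dict that the camera call returned (one of the last four; its "shot" number tells which), for a name from the list of things; names that differ only in an ending like _2 or _b are one class to them, and where a whole thing is asked for, a point or a joint stands for the part that bears it (a point fixed in the world has none). Each returns a list of dicts, best first, with "score" (0 to 1); they miss things now and then, are a little off and sometimes report something else, mostly with a low value. They report only what shows in the picture. A call takes as long as a camera call. They do not tell look-alikes from the thing itself.
- arm.cut_out(picture, name): "pixels" (420x560 bool, what is visible of it) and "rect" ([left, top, right, bottom] in pixels, round what is visible of it).
The state is a dict: "time": time; "joints": joint angles; "joint_velocities": joint speeds; "joint_torque": joint torques, N m; "eef_pos": TCP position; "ee_rot": TCP orientation; "force": force on the tool from outside, world axes, zero at the start; "torque": the same for the moment, N m; "opening": finger opening in m.
Only numpy, scipy, OpenCV 4.12 (cv2) and the standard library are available. Lean on these libraries where they do the work, as an engineer would, in place of code of your own. Each camera call takes 0.05 s, during which the arm holds its last target.

### The job

Push the low black ribbed parts case along the slotted plate into the lane between the two guide rails, long side along the lane, and on down it until its end rests against the stop bar at the far end. Neither the case nor the robot may touch either rail on the way, the case is only pushed and stays flat on the plate, never lifted or tipped, and everything else is left where it stands. Finish with the robot clear of everything.

Things in the scene. Friction and masses are not known exactly. Their poses are not given: they have to be found in the camera images.
- track: Grey slotted mounting plate lying fixed on the bench, 310 (x) x 500 (y) x 12 mm thick. Origin at the centre of its underside, on the bench; z up. It carries the lane: two straight guide rails parallel to its y axis, and a stop bar across their end. The lane is driven along the plate's -y direction. The plate's open area from y = +30 to y = +250 mm, before the lane, is where the case starts.
- case: Low black ribbed parts case, a plain closed box 92 (x) x 116 (y) x 46 mm high, 0.25 to 0.5 kg, loose. Origin at the centre of its underside; its y axis is its long direction. It starts flat on the plate's open area before the lane, up to 30 mm off the lane line and turned up to 0.25 rad. It slides on the plate when pushed on its upright sides and stays where it is left.
- rail_far: Guide rail on the plate's +x side of the lane: aluminium bar 16 (x) x 260 (y) x 16 mm high, bolted to the plate. Origin at the centre of its underside, which lies on the plate's top (12 mm above the bench), so its top is 28 mm above the bench. Inner face 8 mm from its origin towards the lane.
- rail_near: The other guide rail, on the plate's -x side of the lane, same size and origin. The gap between the inner faces of the rails is 116 mm, so a square, centred case has 12 mm free on either side.
- stop: Steel stop bar, 148 (x) x 19 (y) x 30 mm high, with a rubber buffer, across the closed far end of the lane. Origin at the middle of the foot of the buffer face that the case comes to rest against; that face looks to the plate's +y.
- mouth (a point): Point on the plate's top on the lane's centre line at the open end of the rails (plate x = 0, y = +30 mm).
- stop_face (a point): Point on the plate's top on the lane's centre line at the buffer face (plate x = 0, y = -212 mm); the case is home when its short end reaches this, its origin then 58 mm before it.
- gauge: Bystander: pressure gauge with a black dial on an aluminium block, 40 x 44 mm, 63 mm high, standing on the plate outside the +x rail. Origin at the centre of its underside.
- valve: Bystander: small aluminium valve block with a black coil, 30 (x) x 75 (y) x 54 mm high, standing on the plate outside the -x rail. Origin at the centre of its underside.
- jar: Bystander: glass jar with a steel cap, 64 mm across, 85 mm high, on the bench. Origin at the centre of its underside.
- wrench: Bystander: wrench lying on the bench to the right of the plate, on the robot's side. Origin at the centre of its underside.
- driver: Bystander: screwdriver lying on the bench to the left of the plate. Origin at the centre of its underside.
- fitting: Bystander: small brass fitting, 28 mm across and 34 mm high, standing on the bench to the left of the plate. Origin at the centre of its underside.
- organiser: Bystander: large red organiser box, 210 x 270 x 58 mm high, on the bench to the right of the plate. Origin at the centre of its underside.
Mind the look-alikes: they are no part of the job. What is shaped like the case but pink or purple is not meant.

How it is judged:
By the outcome, as a careful person would: the job done as asked, in the order asked, and still so for the second after the job is handed in, with the robot touching nothing.
It also fails if it takes over 54 s, if anything falls off the work surface, if the arm or the gripper's body presses on something with over 40 N, if the wrist force passes 120 N, or if a joint passes its speed limit or range.

## Working session

There is one attempt and no reset: what is moved stays moved. The work goes in short steps, Python scripts to look and compute and a tool call to move; the robot and the scene stay as the last step left them, time stands still between calls to the robot, and variables do not carry over. Pictures are saved under pics/ and viewed, and the job is handed in when it is done.

Besides the shell and the picture viewer there is one more tool, called after "Emit:" as name(argument=value, ...), one argument or row to a line, values as JSON. jog_arm: Moves the arm, as the interface text tells. Its arguments: {"type":"object","properties":{"motion":{"type":"array","items":{"type":"number"}}},"required":["motion"]}

```bash
mkdir -p pics; cat > h.py <<'E'
import numpy as np, cv2
from station import arm
def save(p,n): cv2.imwrite('pics/'+n+'.png',cv2.cvtColor(p['color'],cv2.COLOR_RGB2BGR))
def K(p):
    f=p['color'].shape[0]/2/np.tan(np.radians(p['vfov']/2)); return f
def proj(p,X):
    X=np.atleast_2d(X); T=p['camera_from_world']; c=X@T[:3,:3].T+T[:3,3]
    return np.c_[p['cx']+K(p)*c[:,0]/c[:,2],p['cy']+K(p)*c[:,1]/c[:,2]]
def back(p,uv,z):
    uv=np.atleast_2d(uv); T=p['camera_from_world']; R=T[:3,:3]; o=-R.T@T[:3,3]
    d=np.c_[(uv[:,0]-p['cx'])/K(p),(uv[:,1]-p['cy'])/K(p),np.ones(len(uv))]@R
    return o+d*((z-o[2])/d[:,2])[:,None]
E
python3 - <<'E'
from h import *
for n in ['scene','top']:
    p=arm.camera(n); save(p,n+'0'); T=p['camera_from_world']; print(n,p['vfov'],p['cx'],p['cy'],-T[:3,:3].T@T[:3,3],T[2,:3])
    for k in ['case','rail_far','rail_near','stop','track','gauge','valve','jar']:
        r=arm.cut_out(p,k); print(k,[(round(d['score'],2),d['rect']) for d in r])
s=arm.observe();print(s['eef_pos'],s['ee_rot'],s['opening'],s['time'])
E
```

```text
scene 52.03121977269665 280.3856694391981 212.58657860298956 [1.14265059 0.52165247 1.10384719] [-0.42369308 -0.41299107 -0.80617774]
case [(0.65, [316.2, 207.2, 361.0, 251.9]), (0.59, [290.2, 309.9, 330.0, 370.9]), (0.55, [380.6, 256.7, 426.8, 295.6])]
rail_far [(0.83, [230.8, 194.4, 299.8, 240.6]), (0.28, [313.8, 208.8, 361.0, 251.2])]
rail_near [(0.82, [261.0, 170.8, 322.0, 211.4])]
stop [(0.75, [231.6, 162.2, 262.3, 195.0])]
track [(0.64, [207.8, 153.9, 398.2, 301.5])]
gauge [(0.58, [255.0, 216.4, 272.0, 239.4])]
valve [(0.76, [294.5, 173.7, 316.0, 191.8]), (0.3, [207.6, 155.1, 393.5, 300.2])]
jar [(0.77, [227.2, 115.5, 247.0, 143.1]), (0.46, [216.8, 96.4, 257.6, 114.4]), (0.21, [123.5, 114.7, 225.9, 193.5])]
top 43.619499694658714 275.8919107278898 212.02575265665746 [ 0.48914339 -0.02515113  1.61338476] [ 4.30046032e-02 -4.29064184e-04 -9.99074782e-01]
case [(0.88, [118.0, 217.6, 171.1, 264.0]), (0.65, [199.4, 212.1, 246.0, 247.9]), (0.6, [143.3, 106.3, 185.9, 158.1])]
rail_far [(0.87, [248.2, 185.2, 326.9, 199.1])]
rail_near [(0.63, [253.2, 229.2, 335.0, 243.5]), (0.35, [267.4, 169.5, 282.1, 187.3])]
stop [(0.74, [329.4, 184.3, 340.0, 233.4])]
track [(0.69, [174.4, 159.3, 348.9, 277.9])]
gauge [(0.73, [100.4, 258.2, 120.4, 303.2]), (0.65, [267.0, 168.5, 284.7, 187.7])]
valve [(0.52, [274.3, 247.1, 302.6, 259.7])]
jar [(0.87, [385.2, 242.0, 411.8, 263.1]), (0.28, [94.9, 240.0, 118.5, 301.7]), (0.26, [274.0, 250.5, 301.9, 258.0])]
[0.20443304 0.51061591 0.20554868] [1.89254999e-01 9.81927969e-01 8.64472249e-05 3.05860103e-05] 0.09427527129905117 0.9
```

View pics/top0.png

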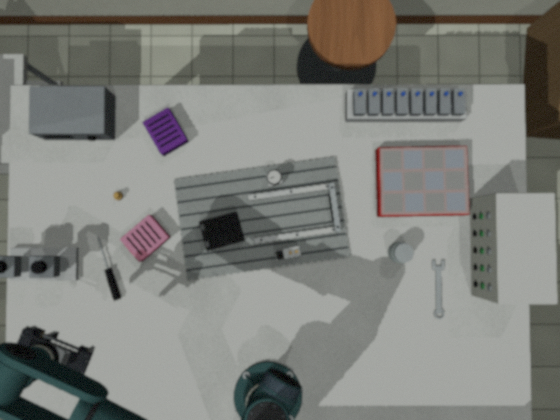

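View pics/scene0.png

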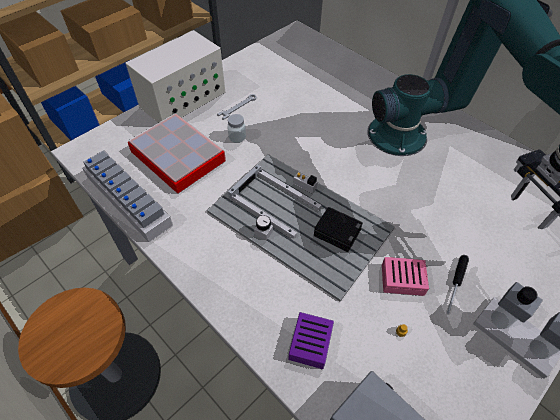

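The black case is at top (223,230) / scene (338,228). The pink one at top (144,238) and the purple one at top (165,131) are look-alikes. I'll confirm this in an enlarged crop.

```bash
python3 - <<'E'
import cv2
a=cv2.imread('pics/top0.png')[150:285,165:360]; cv2.imwrite('pics/tc0.png',cv2.resize(a,None,fx=4,fy=4,interpolation=cv2.INTER_CUBIC))
a=cv2.imread('pics/scene0.png')[145:305,200:400]; cv2.imwrite('pics/sc0.png',cv2.resize(a,None,fx=3.75,fy=3.75,interpolation=cv2.INTER_CUBIC))
E
```

```text
(no output)
```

View pics/tc0.png

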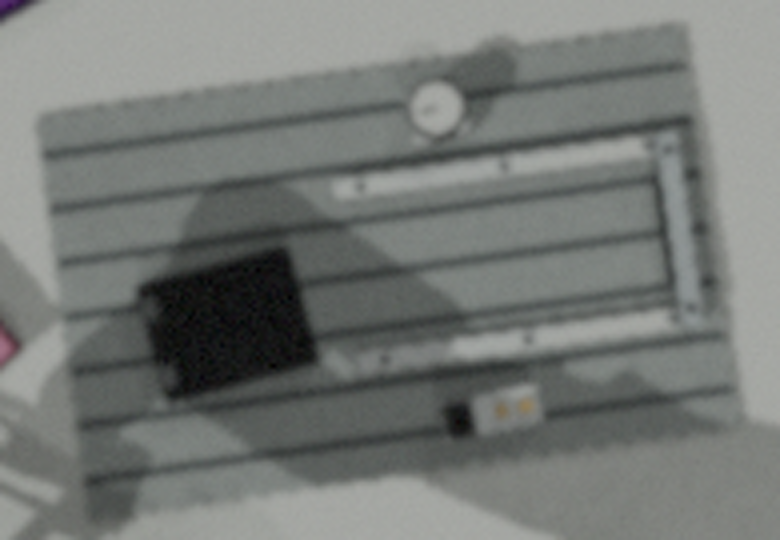

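View pics/sc0.png

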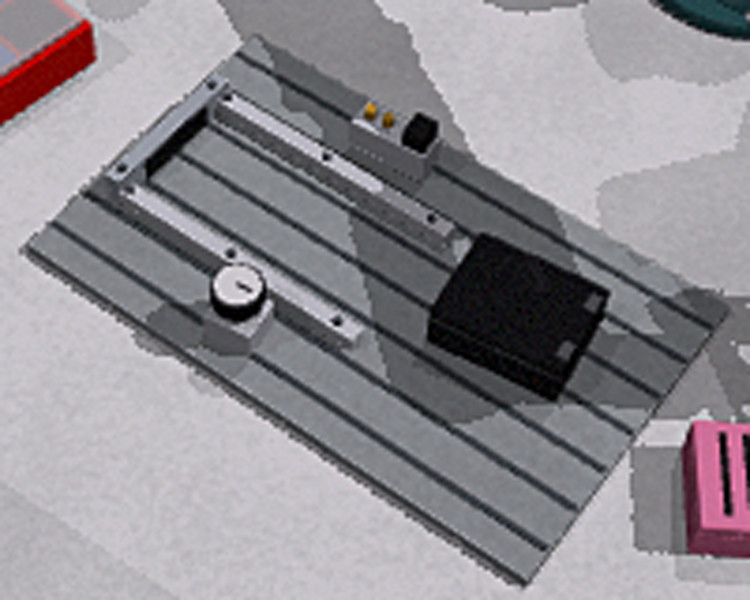

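Both crops confirm it: the only black one, lying on the plate, turned and offset towards the near rail. Next I'll fit the plate and case poses in both views.

```bash
cat >> h.py <<'E'
from scipy.optimize import least_squares, minimize
def tf(x,y,a,P):
    P=np.atleast_2d(P).astype(float); c,s=np.cos(a),np.sin(a)
    return np.c_[x+c*P[:,0]-s*P[:,1],y+s*P[:,0]+c*P[:,1],P[:,2]]
def box(w,l,h,z0): return np.array([[i*w/2,j*l/2,k] for k in(z0,z0+h) for i,j in((-1,-1),(1,-1),(1,1),(-1,1))])
CB=box(.092,.116,.046,.012)
def casemask(p,c,r=60,thr=None):
    g=p['color'].max(2).astype(np.uint8); u,v=proj(p,[c[0],c[1],.035])[0].astype(int)
    m=np.zeros(g.shape,np.uint8); m[v-r:v+r,u-r:u+r]=(g[v-r:v+r,u-r:u+r]<(thr or 42))
    m=cv2.morphologyEx(m,cv2.MORPH_OPEN,np.ones((5,5),np.uint8)); 
    n,l,s,_=cv2.connectedComponentsWithStats(m); 
    m=(l==1+np.argmax(s[1:,4])).astype(np.uint8); return m
def render(p,q,S=8):
    P=tf(*q,CB); uv=proj(p,P); h=cv2.convexHull(uv.astype(np.float32))
    im=np.zeros((420*1,560*1),np.uint8); 
    cv2.fillConvexPoly(im,np.round((h)*256).astype(np.int32),255,cv2.LINE_AA,8); return im/255.
def fitcase(ps,c0):
    ms=[casemask(p,c0) for p in ps]
    sm=lambda a:cv2.GaussianBlur(a.astype(np.float64),(0,0),1.0)
    mt=[sm(m) for m in ms]
    def cost(q): return sum(((sm(render(p,q))-m)**2).sum() for p,m in zip(ps,mt))
    best=None
    for da in(-.2,0,.2):
        r=minimize(cost,[c0[0],c0[1],c0[2]+da],method='Nelder-Mead',options=dict(initial_simplex=np.array([[0,0,0],[.01,0,0],[0,.01,0],[0,0,.1]])+[c0[0],c0[1],c0[2]+da],xatol=1e-5,fatol=1e-3))
        if best is None or r.fun<best.fun: best=r
    return best.x,best.fun,ms
E
python3 - <<'E'
from h import *
t=arm.camera('top');s=arm.camera('scene')
# plate
tc=np.array([(40,115),(688,22),(745,425),(92,520)])/4+[165,150]
sc=np.array([(525,585),(22,250),(255,36),(728,315)])/3.75+[200,145]
W=back(t,tc,.012);W2=back(s,sc,.012);print(W.round(3),W2.round(3))
# order: +x left(+y), +x far(-y), -x -y, -x +y
M=np.array([[.155,.25,.012],[.155,-.25,.012],[-.155,-.25,.012],[-.155,.25,.012]])
for obs in([(t,tc)],[(s,sc)],[(t,tc),(s,sc)]):
    f=lambda q:np.concatenate([(proj(p,tf(*q,M))-u).ravel() for p,u in obs])
    r=least_squares(f,[.47,.06,.1]);print(r.x,np.abs(r.fun).max())
np.save('plate.npy',r.x)
for n in(0,1,2):
    ps=[[t],[s],[t,s]][n]
    for thr in(42,):
        q,c,ms=fitcase(ps,[.44,.13,.15]);print(q,c,[m.sum() for m in ms])
np.save('case.npy',q)
x,y,a=np.load('plate.npy')
d=q[:2]-[x,y];c_,s_=np.cos(a),np.sin(a);print('case in plate',c_*d[0]+s_*d[1],-s_*d[0]+c_*d[1],q[2]-a)
for p,n,(u0,v0,u1,v1,k) in((t,'t1',(165,150,360,285,4)),(s,'s1',(200,145,400,305,3.75))):
    im=cv2.cvtColor(p['color'],cv2.COLOR_RGB2BGR)[v0:v1,u0:u1];im=cv2.resize(im,None,fx=k,fy=k,interpolation=cv2.INTER_CUBIC)
    def poly(P,col):
        uv=(proj(p,P)-[u0,v0]+.5)*k-.5;cv2.polylines(im,[np.round(uv).astype(np.int32)],True,col,1)
    pl=np.load('plate.npy')
    poly(tf(*pl,M),(0,255,0))
    for sx in(-1,1): poly(tf(*pl,box(.016,.26,.016,.012)[4:]+[sx*.066,-.10,0]),(0,0,255))
    poly(tf(*pl,box(.148,.019,.03,.012)[4:]+[0,-.2215,0]),(255,0,0))
    poly(tf(*q,CB)[:4],(0,255,255));poly(tf(*q,CB)[4:],(0,255,255))
    cv2.imwrite('pics/%s.png'%n,im)
E
```

```text
[[ 0.661  0.283  0.012]
 [ 0.731 -0.214  0.012]
 [ 0.423 -0.255  0.012]
 [ 0.352  0.241  0.012]] [[ 0.663  0.29   0.012]
 [ 0.735 -0.203  0.012]
 [ 0.423 -0.246  0.012]
 [ 0.362  0.25   0.012]]
[0.54169117 0.01396883 0.13940338] 0.5225034808854616
[0.54534582 0.02240595 0.13502067] 0.8869233606459943
[0.54296637 0.01773489 0.13715609] 2.366148449414567
[0.50151773 0.13557201 0.25827237] 146.8025276973679 [np.uint64(1060)]
[0.50045239 0.13488062 0.31059279] 117.49394688232732 [np.uint64(1224)]
[0.50089542 0.13511462 0.30149556] 270.3678440850612 [np.uint64(1060), np.uint64(1224)]
case in plate -0.025626940300209525 0.12202961332160561 0.1643394715017201
```

View pics/t1.png

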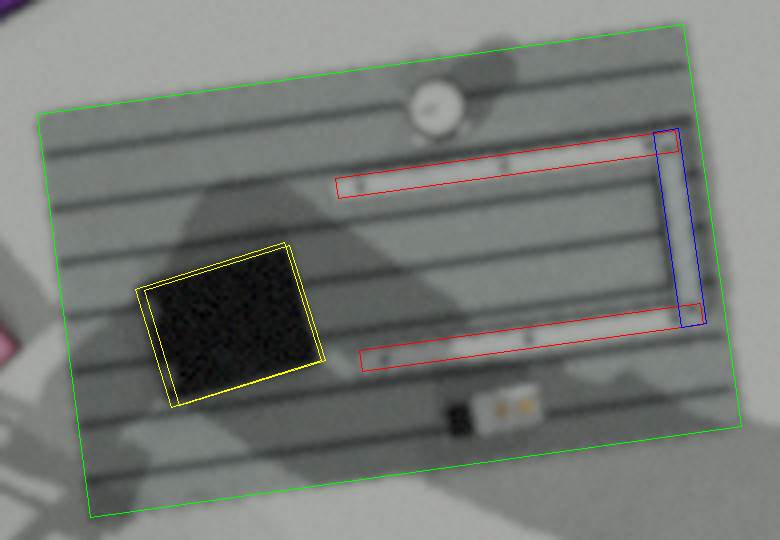

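View pics/s1.png

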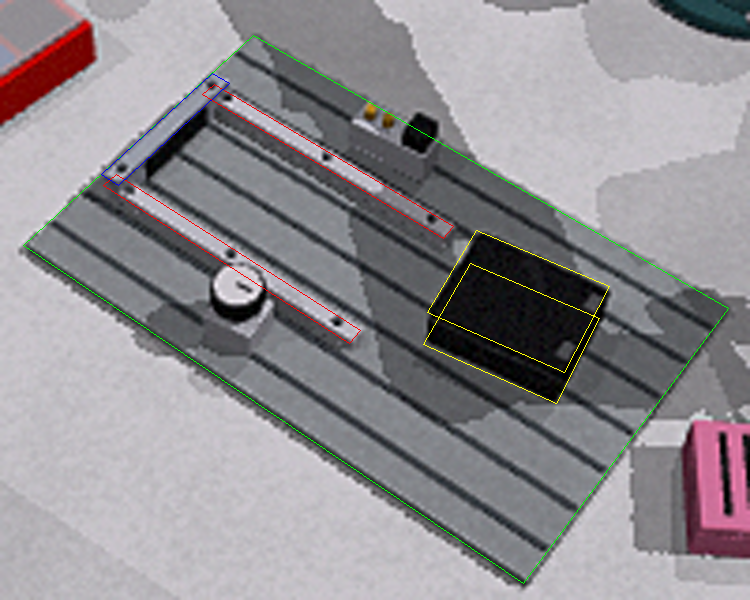

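```bash
cat >> h.py <<'E'
from scipy.ndimage import map_coordinates, gaussian_filter
PL=np.array([[.155,.25,.012],[.155,-.25,.012],[-.155,-.25,.012],[-.155,.25,.012]])
def edges_of(P,closed=True):
    return [(P[i],P[(i+1)%len(P)]) for i in range(len(P))]
def plate_edges():
    E=edges_of(PL)
    for sx in(-1,1):
        b=box(.016,.26,.016,.012)[4:]+[sx*.066,-.10,0]; b[:2,1]+=.03; 
        E+=[(b[1],b[2]),(b[2],b[3]),(b[3],b[0])]
    b=box(.148,.019,.03,.012)[4:]+[0,-.2215,0]
    return E+edges_of(b)
def hulledges(p,q):
    uv=proj(p,tf(*q,CB)); h=cv2.convexHull(uv.astype(np.float32),returnPoints=False).ravel()
    return [(CB[h[i]],CB[h[(i+1)%len(h)]]) for i in range(len(h))]
def edgefit(p,q,Ef,rng=4,n=60,it=12,sig=.7,verbose=False,minc=4):
    g=gaussian_filter(p['color'].mean(2).astype(float),sig)
    q=np.array(q,float)
    for k in range(it):
        E=Ef(q) if callable(Ef) else Ef
        R=rng if k<it/2 else max(1.5,rng/2)
        pts=[];obs=[];nor=[];eid=[]
        for ei,(A,B) in enumerate(E):
            m=max(6,int(np.linalg.norm(B-A)/.004)); t=np.linspace(.06,.94,m)[:,None]
            P=A+(B-A)*t; uv=proj(p,tf(*q,P)); d=uv[-1]-uv[0]; nn=np.array([-d[1],d[0]])/np.linalg.norm(d)
            off=np.arange(-R,R+.01,.25)
            S=uv[:,None]+off[None,:,None]*nn
            I=map_coordinates(g,[S[...,1],S[...,0]],order=1)
            G=np.abs(np.gradient(I,axis=1))/.25*np.exp(-(off/R)**2/2)
            j=G.argmax(1); ok=(G.max(1)>minc)&(j>0)&(j<len(off)-1)
            for i in np.where(ok)[0]:
                pts.append(P[i]);obs.append(uv[i]+off[j[i]]*nn);nor.append(nn);eid.append(ei)
        pts=np.array(pts);obs=np.array(obs);nor=np.array(nor);eid=np.array(eid)
        f=lambda q:((proj(p,tf(*q,pts))-obs)*nor).sum(1)
        r=least_squares(f,q,loss='soft_l1',f_scale=.4,x_scale=[.01,.01,.1]);q=r.x
    res=f(q)
    if verbose:print([(e,(eid==e).sum(),round(float(np.median(res[eid==e])),2)) for e in np.unique(eid)])
    return q,np.median(np.abs(res))
def rel(pl,q):
    d=q[:2]-pl[:2];c,s=np.cos(pl[2]),np.sin(pl[2]);return np.array([c*d[0]+s*d[1],-s*d[0]+c*d[1],q[2]-pl[2]])
def overlay(p,name,win,k,pl,q):
    u0,v0,u1,v1=win
    im=cv2.cvtColor(p['color'],cv2.COLOR_RGB2BGR)[v0:v1,u0:u1];im=cv2.resize(im,None,fx=k,fy=k,interpolation=cv2.INTER_CUBIC)
    def poly(P,col):
        uv=(proj(p,P)-[u0,v0]+.5)*k-.5;cv2.polylines(im,[np.round(uv).astype(np.int32)],True,col,1)
    poly(tf(*pl,PL),(0,255,0))
    for sx in(-1,1): poly(tf(*pl,box(.016,.26,.016,.012)[4:]+[sx*.066,-.10,0]),(0,0,255))
    poly(tf(*pl,box(.148,.019,.03,.012)[4:]+[0,-.2215,0]),(255,0,0))
    if q is not None: poly(tf(*q,CB)[:4],(0,255,255));poly(tf(*q,CB)[4:],(0,255,255))
    cv2.imwrite('pics/%s.png'%name,im)
E
python3 - <<'E'
from h import *
t=arm.camera('top');s=arm.camera('scene')
for p,n,q0,win,k in((t,'t2',[.5417,.014,.139],(165,150,360,285),4),(s,'s2',[.5453,.0224,.135],(200,145,400,305),3.75)):
    pl,e=edgefit(p,q0,plate_edges(),verbose=True);print(n,pl,e)
    c,e=edgefit(p,[.501,.135,.29],lambda q:hulledges(p,q),verbose=True);print(c,e,'rel',rel(pl,c))
    np.save(n[0]+'pl.npy',pl)
    overlay(p,n,win,k,pl,c)
E
```

```text
[(np.int64(0), np.int64(125), 0.5), (np.int64(1), np.int64(77), 0.0), (np.int64(2), np.int64(125), 0.25), (np.int64(3), np.int64(75), 0.01), (np.int64(4), np.int64(57), 0.0), (np.int64(5), np.int64(4), 0.0), (np.int64(6), np.int64(57), -0.5), (np.int64(7), np.int64(57), -0.0), (np.int64(8), np.int64(6), -0.13), (np.int64(9), np.int64(57), -0.0), (np.int64(10), np.int64(37), 0.0), (np.int64(11), np.int64(6), -0.0), (np.int64(12), np.int64(37), 0.25), (np.int64(13), np.int64(6), -0.62)]
t2 [0.54223027 0.01821936 0.13617719] 0.25057340957872687
[(np.int64(0), np.int64(29), -0.24), (np.int64(1), np.int64(11), -0.49), (np.int64(2), np.int64(23), -0.26), (np.int64(3), np.int64(29), -0.26), (np.int64(4), np.int64(11), -0.5), (np.int64(5), np.int64(23), 0.01)]
[0.50106176 0.13840522 0.2379135 ] 0.25487738517260927 rel [-0.02447135  0.12466211  0.1017363 ]
[(np.int64(0), np.int64(125), 0.0), (np.int64(1), np.int64(77), 0.5), (np.int64(2), np.int64(121), -0.0), (np.int64(3), np.int64(76), 1.0), (np.int64(4), np.int64(57), -0.0), (np.int64(5), np.int64(6), 0.0), (np.int64(6), np.int64(57), 0.25), (np.int64(7), np.int64(57), -0.0), (np.int64(8), np.int64(6), -0.25), (np.int64(9), np.int64(57), -0.5), (np.int64(10), np.int64(37), -1.0), (np.int64(11), np.int64(6), -0.0), (np.int64(12), np.int64(37), 0.25), (np.int64(13), np.int64(5), 1.0)]
s2 [0.53992812 0.01737188 0.1390979 ] 0.25097819473579275
[(np.int64(0), np.int64(11), -0.01), (np.int64(1), np.int64(23), -0.25), (np.int64(2), np.int64(29), -0.26), (np.int64(3), np.int64(11), 0.0), (np.int64(4), np.int64(23), 0.0), (np.int64(5), np.int64(29), -0.25)]
[0.49953925 0.13627389 0.2690858 ] 0.24849936315987498 rel [-0.02351304  0.1233535   0.1299879 ]
```

View overlays.

View pics/t2.png

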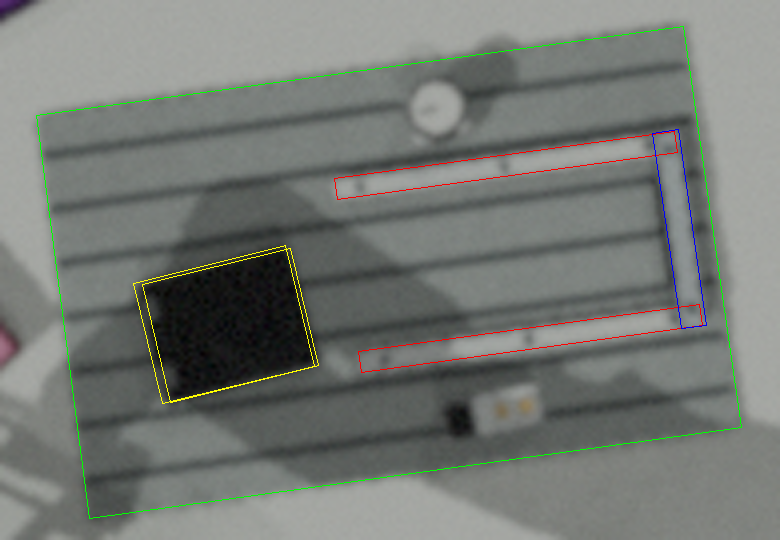

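View pics/s2.png

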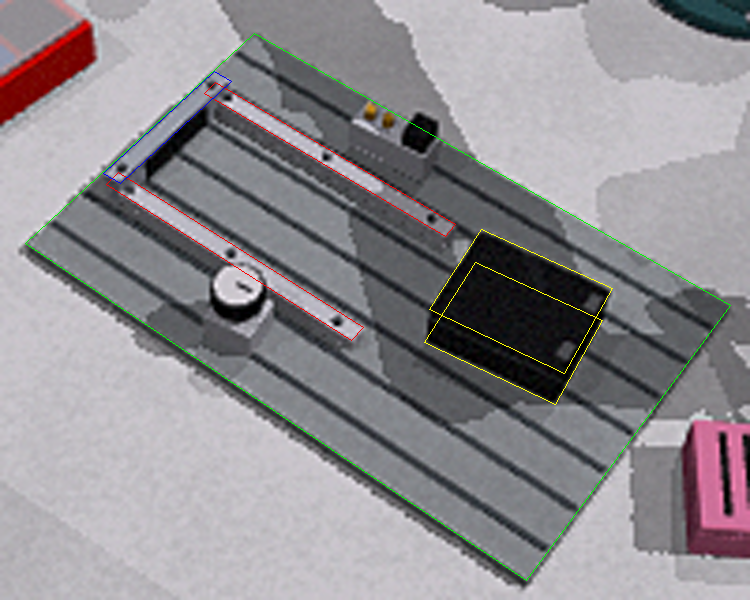

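Plate at about (0.541, 0.018, yaw 0.137). In the plate frame the case sits at about (−24, +124 mm), turned about 0.115 rad, and the two views agree to within 2 mm.

Plan:
1. Push the case's −x long side with two spread fingers to centre and square it before the mouth.
2. Push its +y end with two fingers, tips above the rail tops.

First move goes to a standoff beside the −x side.

Emit:
jog_arm(
  motion=[0,0,9,0.028,-0.05,-0.007,-0.5,0,0,18,0.056,-0.1,-0.014,-0.5,0,0,27,0.084,-0.15,-0.02,-0.5,0,0,36,0.112,-0.2,-0.03,-0.5,0,0,36,0.14,-0.25,-0.04,-0.5,0,0,36,0.168,-0.3,-0.05,-0.5,0,0,36,0.196,-0.345,-0.056,-0.5,0,0,36,0.22,-0.392,-0.056,-0.5],
)

```text
time: 2.1
eef_pos: [0.4248, 0.1169, 0.1491]
ee_rot: [-0.123, 0.992, 0.0, -0.0]
force: [0.8, 0.4, 0.5]
opening: 0.0707
```

Emit:
jog_arm(
  motion=[0,0,0,0.0,0,0,-0.5],
)

```text
time: 2.22
eef_pos: [0.4256, 0.1158, 0.1494]
ee_rot: [-0.12, 0.993, -0.0, -0.0]
force: [-0.1, 0.0, -0.3]
opening: 0.0705
```

```bash
cat > look.py <<'E'
from h import *
import sys
n=sys.argv[1]
o=arm.observe()
from scipy.spatial.transform import Rotation as Ro
R=Ro.from_quat(o['ee_rot']).as_matrix();h=np.degrees(np.arctan2(R[1,1],R[0,1]))
print('t',o['time'],'tcp',o['eef_pos'].round(4) if hasattr(o['eef_pos'],'round') else o['eef_pos'],'jawhead',h,'zaxis',R[:,2].round(3),'open',o['opening'],'F',np.round(o['force'],1),'J',np.round(o['joints'],2))
c0=[float(v) for v in sys.argv[2:5]]
pa=np.array([.541,.0178,.1375])
for cn,win,k in(('top',(165,150,360,285),4),('scene',(200,145,400,305),3.75)):
    p=arm.camera(cn); pl=np.load(cn[0]+'pl.npy')
    c,e=edgefit(p,tf(*pl,[c0[0],c0[1],0])[0][:2].tolist()+[pl[2]+c0[2]],lambda q:hulledges(p,q),minc=6)
    print(cn,'case rel',rel(pl,c).round(4),'res',round(e,2))
    overlay(p,n+cn[0],win,k,pl,c)
print('tcp in plate',rel(pa,np.array([*o['eef_pos'][:2],np.radians(h)])).round(4))
E
python3 look.py a -.024 .124 .115
```

```text
t 2.225 tcp [0.4256 0.1158 0.1494] jawhead 103.82554372169892 zaxis [ 0.    -0.001 -1.   ] open 0.07050384516473428 F [-0.1  0.  -0.3] J [ 0.14 -0.14  1.7  -0.    1.58 -1.67]
top case rel [-0.0262  0.1241  0.1264] res 0.25
scene case rel [-0.0234  0.1232  0.1269] res 0.25
tcp in plate [-0.1009  0.1129  1.6746]
```

Emit:
jog_arm(
  motion=[0,0,1,0,0,-0.04,-0.5,0,0,1,0,0,-0.08,-0.5,0,0,1,0,0,-0.105,-0.5,0,0,1,0,0,-0.1125,-0.5,0,0,1,0,0,-0.1125,-0.5],
)

```text
time: 2.95
eef_pos: [0.4242, 0.1196, 0.0373]
ee_rot: [-0.133, 0.991, 0.0, 0.0]
force: [-0.0, 0.5, 0.7]
opening: 0.0703
```

```bash
python3 look.py b -.024 .124 .125
```

```text
t 2.95 tcp [0.4242 0.1196 0.0373] jawhead 105.28098888059746 zaxis [ 0.  0. -1.] open 0.07034394762318905 F [-0.   0.5  0.7] J [ 0.15 -0.06  1.86  0.    1.34 -1.69]
top case rel [-0.0259  0.1239  0.1304] res 0.23
scene case rel [-0.0236  0.1233  0.123 ] res 0.25
tcp in plate [-0.1017  0.1168  1.7   ]
```

View pics/bs.png

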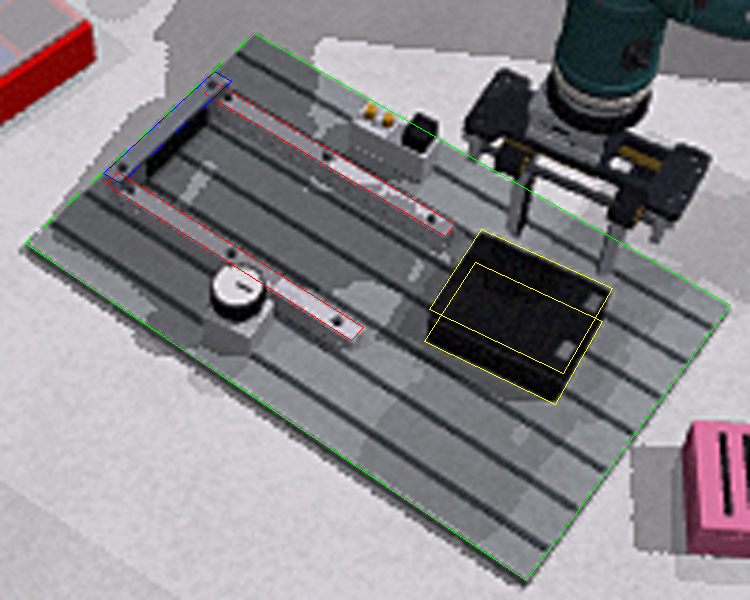

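View pics/bt.png

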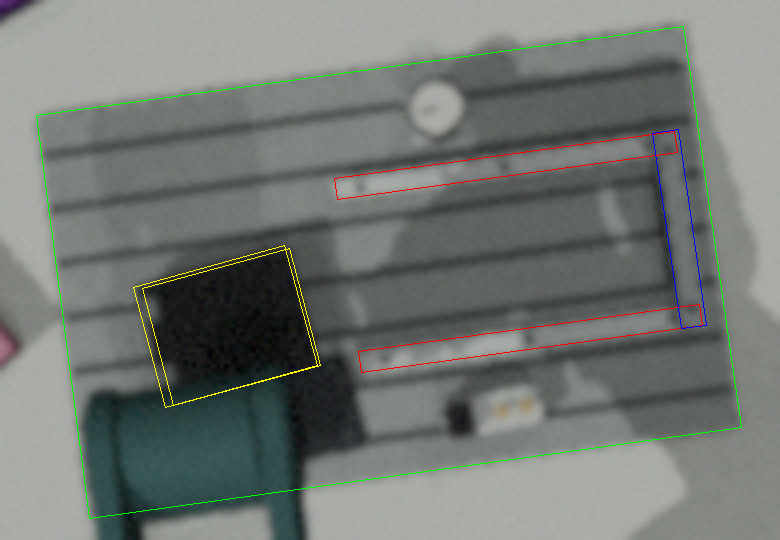

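Emit:
jog_arm(
  motion=[0,0,0,0.01,0.002,0,-0.5,0,0,0,0.018,0.003,0,-0.5,0,0,-1,0.023,0.0035,0,-0.5,0,0,-2.5,0.028,0.004,0,-0.5,0,0,-4,0.032,0.0045,0,-0.5,0,0,-5.5,0.036,0.005,0,-0.5,0,0,-7,0.0395,0.0055,0,-0.5,0,0,-7.4,0.041,0.0055,0,-0.5],
)

```text
time: 4.05
eef_pos: [0.4656, 0.1241, 0.0368]
ee_rot: [-0.067, 0.998, 0.0, -0.0]
force: [-2.0, 1.1, 0.1]
opening: 0.0703
```

```bash
python3 look.py c -.008 .124 .02
```

```text
t 4.05 tcp [0.4656 0.1241 0.0368] jawhead 97.73986678984996 zaxis [-0.  0. -1.] open 0.07033940162883753 F [-2.   1.1  0.1] J [ 0.14  0.04  1.77  0.    1.34 -1.56]
top case rel [-0.0044  0.1171 -0.004 ] res 0.24
scene case rel [-0.0008  0.1161 -0.0037] res 0.25
tcp in plate [-0.0601  0.1156  1.5684]
```

View pics/cs.png

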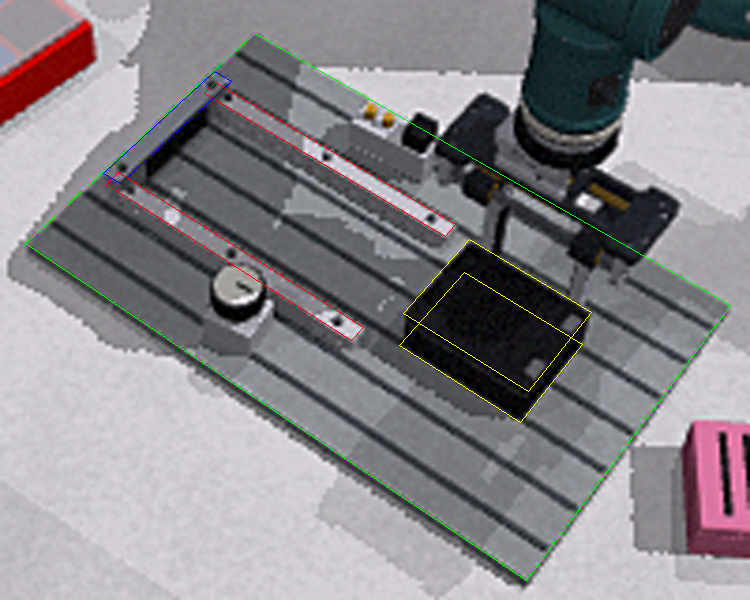

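Emit:
jog_arm(
  motion=[0,0,0,0.002,0,0,-0.5,0,0,0,0.002,0,0,-0.5,0,0,0,-0.02,-0.003,0,-0.5,0,0,0,-0.035,-0.005,0.03,-0.5,0,0,0,-0.035,-0.005,0.08,-0.5,0,0,-10,-0.025,0.02,0.09,-0.2,0,0,-20,0,0.06,0.09,0,0,0,-30,0.04,0.1,0.09,0],
)

```text
time: 5.15
eef_pos: [0.5073, 0.2254, 0.1288]
ee_rot: [0.196, 0.981, 0.001, 0.002]
force: [0.0, 0.3, 0.7]
opening: 0.0479
```

Emit:
jog_arm(
  motion=[0,0,-10,0,0,0,0,0,0,-20,0.004,0.003,0,0,0,0,-30,0.007,0.005,0,0,0,0,-40,0.007,0.005,0,0,0,0,-50,0.007,0.005,0,0,0,0,-60,0.007,0.005,0,0,0,0,-60,0.007,0.005,0,0],
)

```text
time: 6.02
eef_pos: [0.5133, 0.2292, 0.1275]
ee_rot: [0.657, 0.754, 0.001, 0.001]
force: [-0.3, 0.0, 0.5]
opening: 0.0465
```

```bash
python3 look.py d 0 .117 0
```

```text
t 6.025 tcp [0.5133 0.2292 0.1275] jawhead 7.884501092328226 zaxis [ 0.002  0.    -1.   ] open 0.04653865736130045 F [-0.3  0.   0.5] J [ 0.32  0.14  1.47 -0.    1.53  0.18]
top case rel [-0.0015  0.117  -0.0028] res 0.25
scene case rel [0.0005 0.1159 0.0036] res 0.27
tcp in plate [1.600e-03 2.131e-01 1.000e-04]
```

View pics/ds.png

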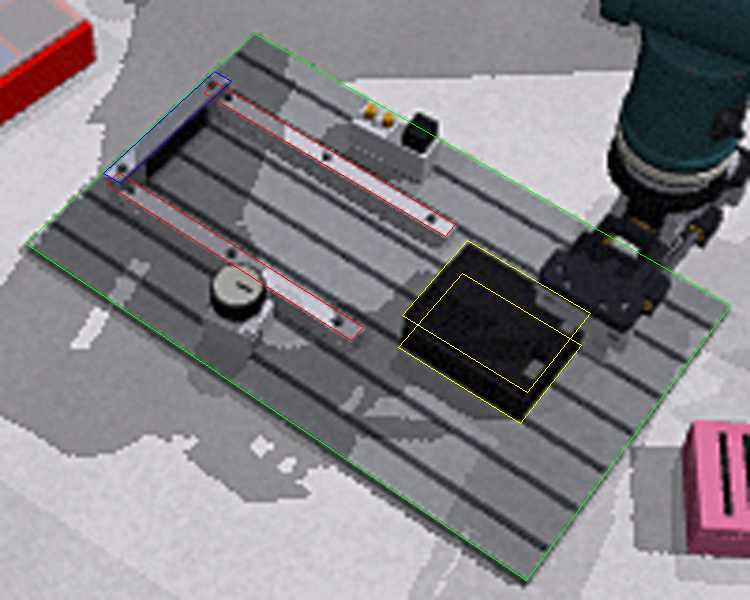

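View pics/dt.png

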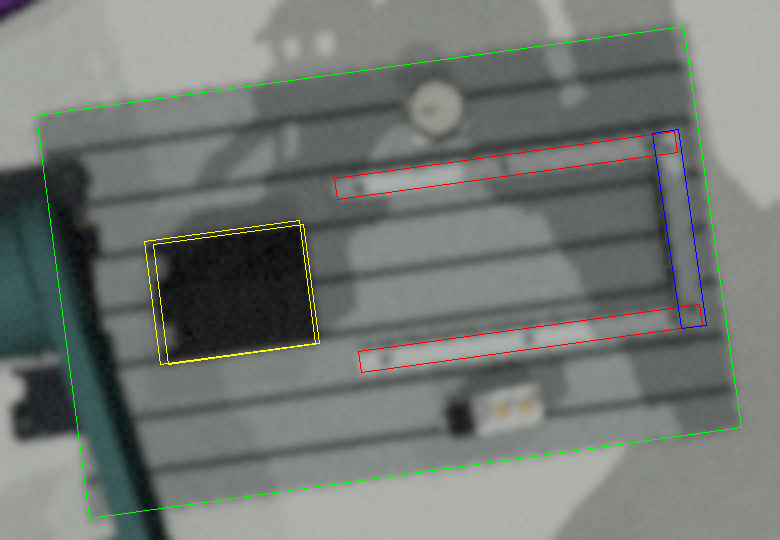

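Case is now centred (within about 1 mm) and square. I'll lower behind its +y end and push part of the way.

Emit:
jog_arm(
  motion=[0,0,0,-0.0015,0,-0.04,-0.2,0,0,0,-0.0015,0,-0.08,-0.2,0,0,0,-0.0015,0,-0.0915,-0.2,0,0,0,-0.0015,0,-0.0915,-0.2],
)

```text
time: 6.62
eef_pos: [0.5108, 0.229, 0.0353]
ee_rot: [0.657, 0.754, -0.0, -0.0]
force: [1.0, 0.0, -0.4]
opening: 0.0562
```

Emit:
jog_arm(
  motion=[0,0,0,0.0014,-0.0099,0,-0.2,0,0,0,0.0025,-0.0178,0,-0.2,0,0,0,0.0033,-0.0238,0,-0.2,0,0,0,0.0041,-0.0297,0,-0.2,0,0,0,0.0049,-0.0357,0,-0.2,0,0,0,0.0058,-0.0416,0,-0.2,0,0,0,0.0066,-0.0475,0,-0.2,0,0,0,0.0066,-0.0475,0,-0.2],
)

```text
time: 7.62
eef_pos: [0.5179, 0.181, 0.0357]
ee_rot: [0.658, 0.753, 0.0, 0.001]
force: [0.1, 1.8, 0.8]
opening: 0.0566
```

```bash
python3 look.py e 0 .095 0
```

```text
t 7.625 tcp [0.5179 0.181  0.0357] jawhead 7.768679417739254 zaxis [ 0.001 -0.001 -1.   ] open 0.05664589973222405 F [0.1 1.8 0.8] J [ 0.23  0.18  1.61 -0.    1.35  0.1 ]
top case rel [-0.0015  0.0971  0.0086] res 0.25
scene case rel [-0.      0.099  -0.0167] res 0.49
tcp in plate [-0.0005  0.1649 -0.0019]
```

View pics/es.png

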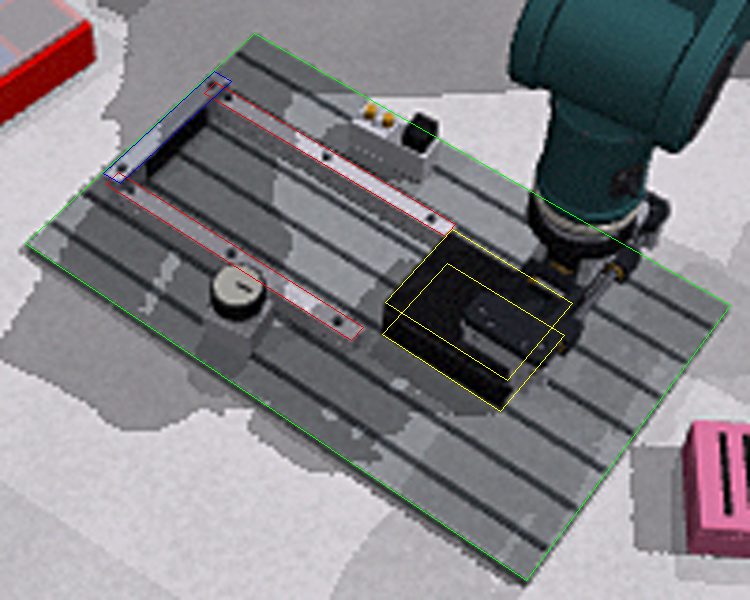

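Emit:
jog_arm(
  motion=[0,0,0,0.0011,-0.0079,0,-0.2,0,0,0,0.0022,-0.0158,0,-0.2,0,0,0,0.0033,-0.0238,0,-0.2,0,0,0,0.0044,-0.0317,0,-0.2,0,0,0,0.0055,-0.0396,0,-0.2,0,0,0,0.0066,-0.0475,0,-0.2,0,0,0,0.0077,-0.0555,0,-0.2,0,0,0,0.0085,-0.0614,0,-0.2],
)

```text
time: 8.72
eef_pos: [0.5259, 0.1195, 0.0352]
ee_rot: [0.658, 0.753, -0.0, -0.0]
force: [-0.1, 2.6, -0.9]
opening: 0.0565
```

```bash
python3 look.py f 0 .036 0
```

```text
t 8.725 tcp [0.5259 0.1195 0.0352] jawhead 7.763373851652982 zaxis [-0.001 -0.    -1.   ] open 0.05649909036420474 F [-0.1  2.6 -0.9] J [ 0.12  0.16  1.64 -0.    1.35 -0.02]
top case rel [-0.0007  0.0363  0.0035] res 0.24
scene case rel [-0.0001  0.0352  0.0114] res 0.26
tcp in plate [-0.001   0.1028 -0.002 ]
```

View pics/fs.png

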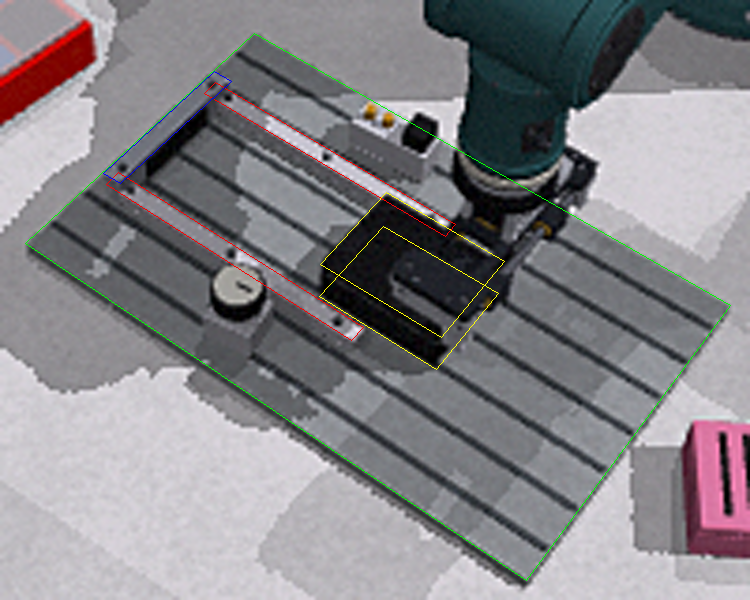

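View pics/ft.png

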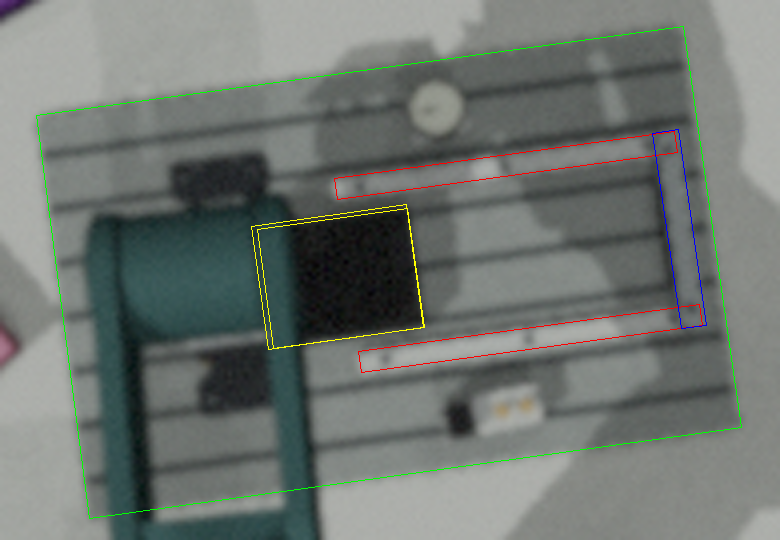

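Emit:
jog_arm(
  motion=[0,0,0,0.0011,-0.0079,0,-0.2,0,0,0,0.0022,-0.0158,0,-0.2,0,0,0,0.0033,-0.0238,0,-0.2,0,0,0,0.0044,-0.0317,0,-0.2,0,0,0,0.0055,-0.0396,0,-0.2,0,0,0,0.0066,-0.0475,0,-0.2,0,0,0,0.0077,-0.0555,0,-0.2,0,0,0,0.0088,-0.0634,0,-0.2],
)

```text
time: 9.82
eef_pos: [0.5348, 0.0563, 0.0355]
ee_rot: [0.657, 0.753, -0.0, 0.0]
force: [-0.5, 1.6, -1.1]
opening: 0.0571
```

Emit:
jog_arm(
  motion=[0,0,0,0.0011,-0.0079,0,-0.2,0,0,0,0.0022,-0.0158,0,-0.2,0,0,0,0.0033,-0.0238,0,-0.2,0,0,0,0.0044,-0.0317,0,-0.2,0,0,0,0.0055,-0.0396,0,-0.2,0,0,0,0.0066,-0.0475,0,-0.2],
)

```text
time: 10.58
eef_pos: [0.5415, 0.0088, 0.0355]
ee_rot: [0.657, 0.753, -0.0, 0.0]
force: [-0.8, 2.4, -1.0]
opening: 0.0562
```

```bash
python3 look.py g 0 -.076 0
```

```text
t 10.575 tcp [0.5415 0.0088 0.0355] jawhead 7.783407728929434 zaxis [-0. -0. -1.] open 0.056179500511763035 F [-0.8  2.4 -1. ] J [-0.09  0.16  1.63 -0.    1.35 -0.22]
top case rel [ 0.0064 -0.0758 -0.0767] res 0.27
scene case rel [ 0.0007 -0.0771 -0.0073] res 0.28
tcp in plate [-0.0008 -0.009  -0.0017]
```

View pics/gt.png

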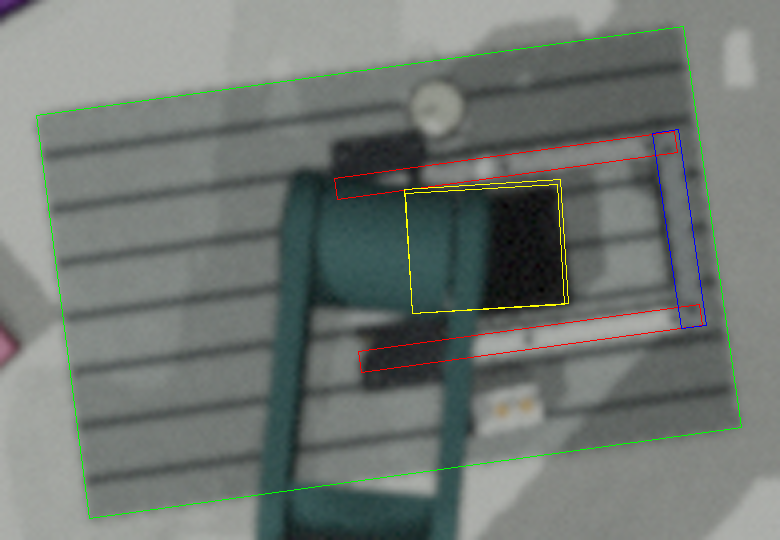

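View pics/gs.png

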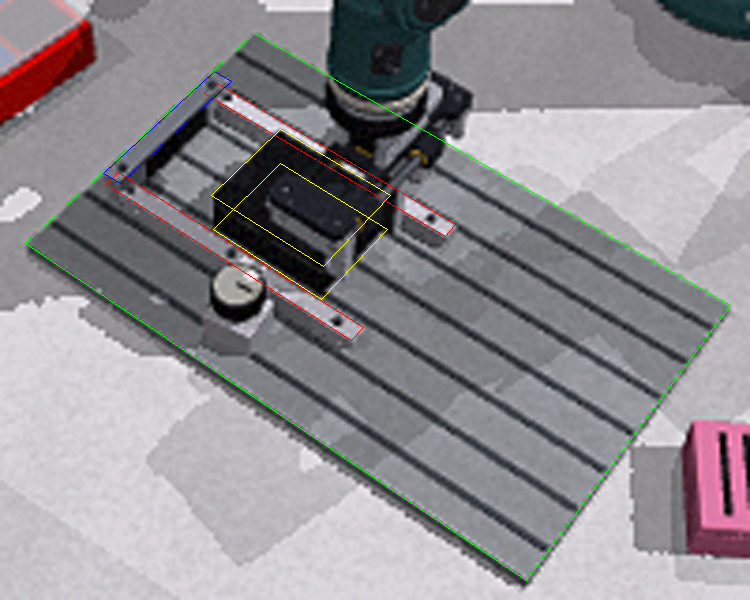

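Emit:
jog_arm(
  motion=[0,0,0,0.0011,-0.0079,0,-0.2,0,0,0,0.0022,-0.0158,0,-0.2,0,0,0,0.0033,-0.0238,0,-0.2,0,0,0,0.0044,-0.0317,0,-0.2,0,0,0,0.0055,-0.0396,0,-0.2,0,0,0,0.0066,-0.0475,0,-0.2,0,0,0,0.0077,-0.0555,0,-0.2,0,0,0,0.0088,-0.0634,0,-0.2],
)

```text
time: 11.68
eef_pos: [0.5504, -0.0545, 0.0357]
ee_rot: [0.658, 0.753, 0.0, 0.0]
force: [-0.0, 2.1, 1.7]
opening: 0.0564
```

Emit:
jog_arm(
  motion=[0,0,0,0.0004,-0.003,0,-0.2,0,0,0,0.0008,-0.006,0,-0.2],
)

```text
time: 11.92
eef_pos: [0.5511, -0.0601, 0.0356]
ee_rot: [0.658, 0.753, 0.0, -0.0]
force: [0.2, 3.5, 3.1]
opening: 0.0563
```

```bash
python3 look.py i 0 -.146 0
```

```text
t 11.925 tcp [ 0.5511 -0.0601  0.0356] jawhead 7.780882269188832 zaxis [ 0.  0. -1.] open 0.05634132680980656 F [0.2 3.5 3.1] J [-0.21  0.19  1.6   0.    1.35 -0.35]
top case rel [ 0.0073 -0.153  -0.0548] res 0.25
scene case rel [ 0.0013 -0.1473 -0.0077] res 0.25
tcp in plate [-0.0007 -0.0785 -0.0017]
```

View pics/it.png

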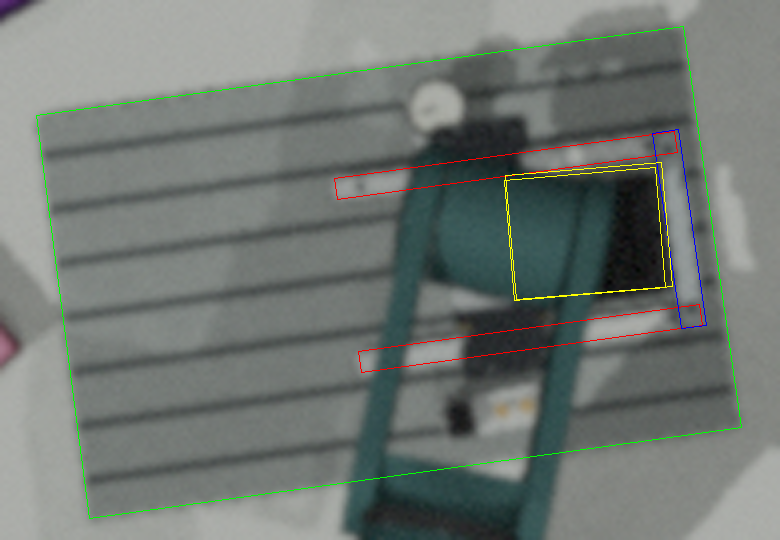

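View pics/is.png

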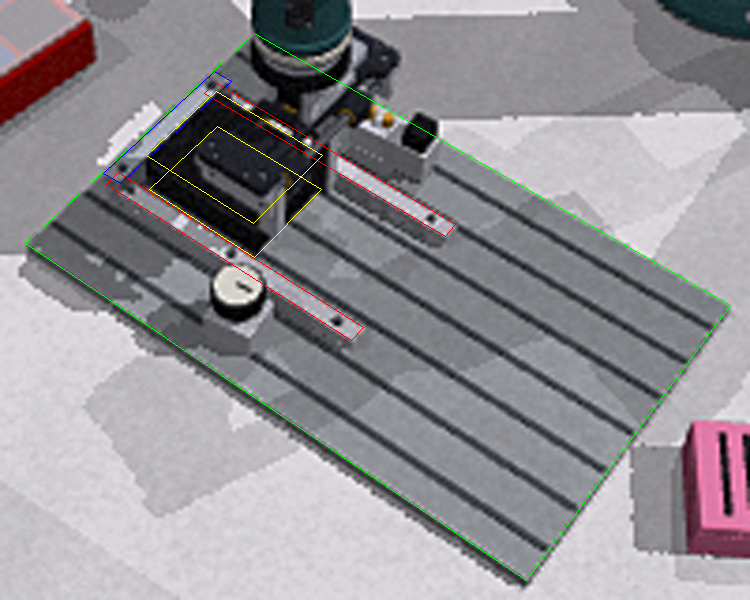

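Emit:
jog_arm(
  motion=[0,0,0,0.0003,-0.002,0,-0.2,0,0,0,0.0006,-0.004,0,-0.2],
)

```text
time: 12.28
eef_pos: [0.5516, -0.0638, 0.0356]
ee_rot: [0.657, 0.754, 0.0, -0.0]
force: [-0.5, 4.2, 2.9]
opening: 0.0565
```

Emit:
jog_arm(
  motion=[0,0,0,0.0001,-0.001,0,-0.2],
)

```text
time: 12.4
eef_pos: [0.5518, -0.065, 0.0356]
ee_rot: [0.657, 0.754, 0.0, 0.0]
force: [-0.5, 4.8, 3.2]
opening: 0.0564
```

Emit:
jog_arm(
  motion=[0,0,0,0.0001,-0.001,0,-0.2],
)

```text
time: 12.52
eef_pos: [0.5519, -0.066, 0.0356]
ee_rot: [0.657, 0.753, 0.0, 0.0]
force: [0.0, 4.1, 2.4]
opening: 0.0564
```

Emit:
jog_arm(
  motion=[0,0,0,0.0001,-0.001,0,-0.2],
)

```text
time: 12.65
eef_pos: [0.552, -0.0665, 0.0356]
ee_rot: [0.657, 0.753, 0.001, -0.0]
force: [-1.8, 7.3, 4.1]
opening: 0.0566
```

Emit:
jog_arm(
  motion=[0,0,0,0.0001,-0.001,0,-0.2],
)

```text
time: 12.78
eef_pos: [0.5519, -0.0665, 0.0356]
ee_rot: [0.657, 0.754, 0.001, -0.001]
force: [-1.5, 9.0, 4.2]
opening: 0.0564
```

Emit:
jog_arm(
  motion=[0,0,0,0.0001,-0.0005,0,-0.2],
)

```text
time: 12.9
eef_pos: [0.5519, -0.0665, 0.0356]
ee_rot: [0.657, 0.754, 0.001, -0.002]
force: [-1.9, 10.1, 5.7]
opening: 0.0565
```

```bash
python3 look.py j 0 -.153 0
```

```text
t 12.9 tcp [ 0.5519 -0.0665  0.0356] jawhead 7.802500389367252 zaxis [-0.     0.004 -1.   ] open 0.05651728876971318 F [-1.9 10.1  5.7] J [-0.22  0.2   1.59  0.    1.35 -0.36]
top case rel [ 0.0061 -0.1532 -0.0526] res 0.48
scene case rel [ 1.000e-04 -1.528e-01 -2.200e-03] res 0.25
tcp in plate [-0.0007 -0.085  -0.0013]
```

View pics/js.png

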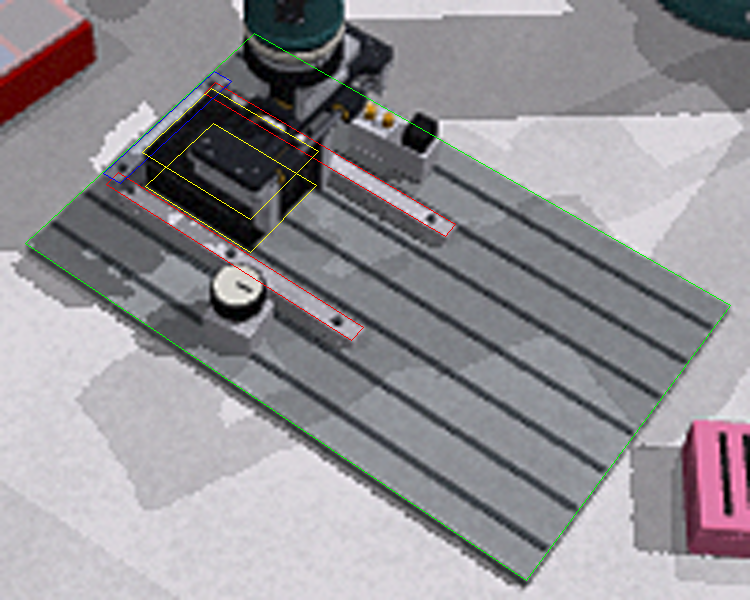

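The case has stopped at y ≈ −153 mm and the force is rising with no further motion, so it is against the buffer. Backing off straight along the lane, then up and away.

Emit:
jog_arm(
  motion=[0,0,0,-0.0007,0.005,0,-0.2,0,0,0,-0.0028,0.02,0,-0.2,0,0,0,-0.004,0.03,0.01,-0.2,0,0,0,-0.004,0.03,0.06,-0.2,0,0,0,-0.004,0.03,0.12,-0.2,0,0,0,-0.03,0.08,0.15,-0.2,0,0,0,-0.05,0.13,0.16,-0.2,0,0,0,-0.07,0.18,0.16,-0.2],
)

```text
time: 14.0
eef_pos: [0.4822, 0.1129, 0.1981]
ee_rot: [0.658, 0.753, 0.002, 0.002]
force: [0.2, 0.3, -0.5]
opening: 0.0567
```

Emit:
jog_arm(
  motion=[0,0,0,-0.03,0.05,0,-0.2,0,0,0,-0.06,0.1,0,-0.2,0,0,0,-0.09,0.15,0,-0.2,0,0,0,-0.12,0.2,0,-0.2,0,0,0,-0.12,0.2,0,-0.2],
)

```text
time: 14.62
eef_pos: [0.3598, 0.3143, 0.1962]
ee_rot: [0.655, 0.756, 0.001, 0.0]
force: [-0.0, 0.0, -0.0]
opening: 0.0564
```

```bash
python3 look.py k 0 -.153 0
```

```text
t 14.625 tcp [0.3598 0.3143 0.1962] jawhead 8.19293623734926 zaxis [ 0.001  0.001 -1.   ] open 0.05636350822181843 F [-0.  0. -0.] J [ 0.6  -0.07  1.55  0.    1.66  0.46]
top case rel [ 0.     -0.1531  0.039 ] res 0.25
scene case rel [ 0.0009 -0.1537 -0.0077] res 0.25
tcp in plate [-0.1389  0.3185  0.0055]
```

View pics/kt.png

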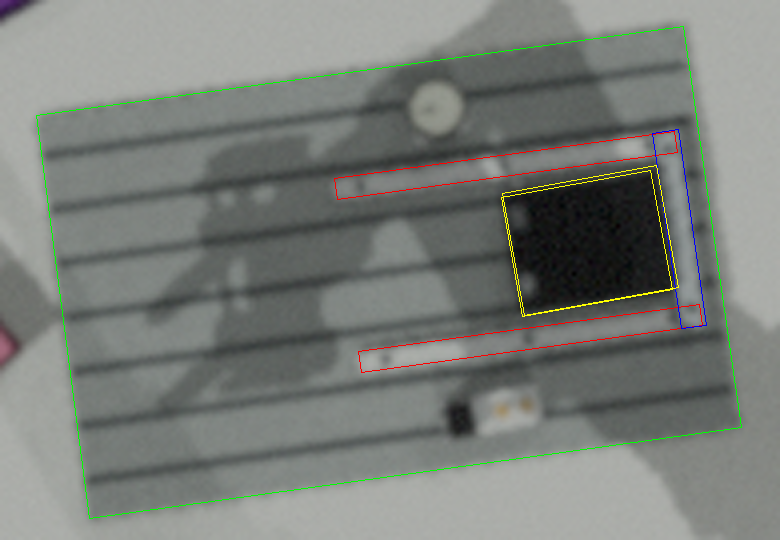

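View pics/ks.png

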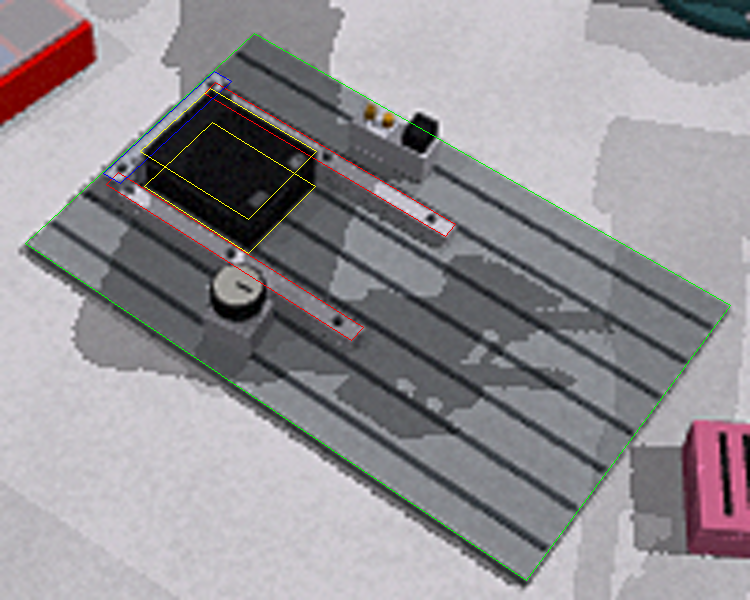

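```bash
python3 -c "
from station import arm
print(arm.finish_job())"
```

```text
the job is handed in; nothing more can be done
None
```

The black case is in the lane, resting against the stop bar, and the job is handed in at about 15 s of the 54 s allowed. I centred and squared it in front of the mouth by pushing its −x long side with two spread fingers. I then pushed it down the lane from its short end, with the fingertips about 7 mm above the rail tops.

**Home position:** the last fits put the case origin at plate x between 0 and +1 mm and y between −153 and −154 mm, where home is −154 mm. At the end of the push the fingers stopped advancing while the force rose from about 4 N to 10 N, which I took as contact with the buffer.

**Rails and surroundings:** in the pictures taken along the way the case stayed about centred between the rails. In the final plate view the gauge and valve stood where they began. I did not re-measure the jar, wrench, driver, fitting or organiser; the arm only passed over or away from them. The robot ended about 0.3 m from the case, 0.2 m up, reading zero force.

**Checks that disagreed:**
- The final yaw was −0.008 rad from the scene camera but +0.039 rad from the top camera.
- I trust the scene value: the case looks square in both pictures, and the top fit looks disturbed by shadow.
- Two other top-camera fits during the push were clearly wrong because the arm hid part of the case.

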